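# Close the lugged lid of a button tin

## Task

We are packing up the button stall and one tin is not shut: the lid with the straight wooden bar handle is still perched on its lugs on the rim. Turn it, either way, until its lugs drop into the notches and the lid is fully home on the rim, then let go. Leave that tin standing upright where it is, and do not shift or tip the two closed tins with round knobs.

Things in the scene. Friction and masses are not known exactly. Their poses are not given: they have to be found in the camera images.
- bar_lid: Round steel lid, 94 mm across, 5 thick. Origin: centre of the disc's underside, z up. Wooden bar handle on top, 64 mm long (lid's x), 14 wide, reaching 39 above origin. Three lugs 10 mm wide, 9 deep under its edge at 0, 120, 240 deg from its x, tips 6 past the disc; a plug centres it. Starts 9 mm proud, lugs on the rim, 29 to 89 deg anticlockwise of a fit; a grip holds it up: push down or let go to drop it.
- bar_tin: Loose steel tin under that lid, 112 mm across, 80 high, 0.9 kg. Origin: centre of its underside, z up. Rim has three notches about 28 mm wide, 18 deep, open to the outside, centred at 0, 120, 240 deg from its x. The lid fits three ways, 120 deg apart (60 deg at most to the nearest), with about 10 deg of play either way. Lid's origin is 89 mm above the tin's at the start, 80 when home.
- tall_tin: Closed steel tin, 90 mm across, 95 mm high, with a round wooden knob 28 mm across on top (121 mm overall). Loose, 0.7 kg; origin: centre of its underside. To be left alone.
- low_tin: Closed steel tin, 98 mm across, 60 mm high, with a round wooden knob 28 mm across on top (86 mm overall). Loose, 0.7 kg; origin: centre of its underside. To be left alone.
There are look-alikes about, which are no part of the job. What is shaped like the bar_lid but purple or yellow is not meant.

How it is judged:
By the outcome, as a careful person would: the job done as asked, in the order asked, and still so for the second after the job is handed in, with the robot touching nothing.
It also fails if it takes over 29 s, if anything falls off the work surface, if the arm or the gripper's body presses on something with over 40 N, if the wrist force passes 120 N, or if a joint passes its speed limit or range.

## Robot

A 6-joint arm with a two-finger parallel gripper is mounted at the origin on the work surface. World frame = base frame: x ahead of the robot, y to its left, z up, the work surface at z = 0. Lengths are in m, angles in rad, forces in N, time in s.
With the tool pointing down it reaches from about 0.25 to 0.725 m from the base axis. Payload 4 kg.
Tool frame: the origin (TCP) lies midway between the tips of the shut fingers; the grasp point (between the pads) lies 19 mm behind it (bot.grip_point_offset is the distance from the TCP to the grasp point, in m); z points along the fingers, y is the line along which they close (so a half turn about z gives the same grasp; the last joint's range is limited). The gripper opens to 85 mm and grips with 20 to 120 N. Pads are 22 mm wide; open, the fingers measure 114 mm over their backs; the gripper's body (76 mm by 85 mm) begins 54 mm behind the grasp point. The pads swing forward as they close: fully open they stand 13 mm farther back than shut.
Start: joints at [1.261, 0.241, 0.005, 1.335, 0, 1.571], TCP at [0.152, 0.476, 0.231] pointing down, gripper open.
Joint ranges: [-2.72, 2.72], [-1.05, 1.87], [-1.09, 1.28], [-1.99, 2.15], [-1.42, 1.44], [-3.14, 3.14]. Speed limits (rad/s): [2.79, 2.79, 3.14, 3.14, 3.14, 3.14].

## Interface

Orientations are given as a unit quaternion [x, y, z, w].
In Python, from workcell import bot gives the robot as it stands.
- The arm moves only by the tool step_arm, never from a script. Its argument "targets" is text: rows parted by semicolons, each of 7 numbers parted by spaces: the opening, from -1 (shut) to 1 (fully open), so that 0 is half open, then the shift along the world's x, y, z normalised to -1 to 1, where 1 is 0.5 m, then the turn, a rotation vector about the world's x, y, z normalised to -1 to 1, where 1 is pi/4 rad. In form: gripper x y z wx wy wz; .... A call has 1 to 10 rows; each row is the pose to reach, as a shift and turn from the pose commanded when the call began; what a row does not reach only later rows make up. A row lasts 1/12 s, in which the tool goes at most 41.7 mm and 7.16 degrees, less where a joint would pass 70% of its speed; a pose out of reach is approached as far as the arm can. A call with a number of a shift or a turn outside -1 to 1 is refused whole. A call with a gripper value outside its range is refused whole. The fingers move at their own pace and stop on an object; the grip force is fixed at half the most. Time passes only in rows, so rows that repeat a pose let the fingers close. It gives the time, the measured TCP pose, the force, the opening and the grip force at its end, in the units of the state.
- bot.get_obs(): the state, without advancing time (a new reading comes with each control period).
- bot.camera(name): name is "side" or "top" or "wrist"; returns the picture (384x512x3 uint8, red, green, blue); there is no depth.
- bot.camera_info(name): a dict with "vertical_fov" (degrees; the focal length in pixels is half the picture's height over the tangent of half this angle, whatever the lens; pixels are square), "cx", "cy" (the principal point, pixels), "pose" (4x4, takes a point from camera to world coordinates). Camera axes: x right, y up, looking along -z (the intrinsics and any distortion apply to the point x, -y, -z); pixel columns grow to the right and rows downward; lengths in m; the calibration is good to about 2 mm. A picture is of the moment at which its call begins: read the wrist's pose just before it. camera_info takes no time and is no camera call; for the wrist camera it gives the pose at the moment of the call.
- bot.job_done(): hands the job in; it is judged then, once.
The state is a dict: "clock": time; "joint_pos": joint angles; "joint_vel": joint speeds; "tau": joint torques, N m; "eef_pos": TCP position; "tool_rot": TCP orientation; "ft_force": force on the tool from outside, world axes, zero at the start; "ft_torque": the same for the moment, N m; "grip_width": finger opening in m; "grasp_force": force on a finger pad.
Only numpy, scipy, OpenCV 4.12 (cv2) and the standard library are available. Lean on these libraries where they do the work, as an engineer would, in place of code of your own. Each camera call takes 0.05 s, during which the arm holds its last target. There are 200 camera calls.

## Working session

There is one attempt and no reset: what is moved stays moved. The work goes in short steps, Python scripts to look and compute and a tool call to move; the robot and the scene stay as the last step left them, time stands still between calls to the robot, and variables do not carry over. Pictures are saved under pics/ and viewed, at most 10 in all, crops included, and the job is handed in when it is done.

Besides the shell and the picture viewer there is one more tool, called after "Call:" by a JSON object that holds its "method" and its "body", one argument or row to a line. step_arm: Moves the arm, as the interface text tells. Scaled input: -1 to 1 covers 0.5 m each way for a shift and pi/4 rad each way for a turn. Its arguments: {"type":"object","properties":{"targets":{"type":"string"}},"required":["targets"]}

```bash
mkdir -p pics; python3 - <<'E'
from workcell import bot
import cv2,numpy as np
np.set_printoptions(precision=4,suppress=True)
for n in ["top","side"]:
    i=bot.camera_info(n); print(n,i)
    im=bot.camera(n); cv2.imwrite(f"pics/{n}0.png",im[:,:,::-1])
o=bot.get_obs();print(o)
E
```

```text
top {'vertical_fov': 49.76085425164052, 'cx': 259.8868046333022, 'cy': 193.18621575552783, 'pose': array([[ 0.0171,  0.9981, -0.0598,  0.4235],
       [-0.9998,  0.0166, -0.0075, -0.0128],
       [-0.0065,  0.0599,  0.9982,  0.9429],
       [ 0.    ,  0.    ,  0.    ,  1.    ]])}
side {'vertical_fov': 47.6625730166721, 'cx': 261.18374998291466, 'cy': 202.2026311395709, 'pose': array([[ 0.933 ,  0.1905, -0.3053,  0.2068],
       [-0.3595,  0.4568, -0.8137, -0.6824],
       [-0.0156,  0.869 ,  0.4946,  0.5077],
       [ 0.    ,  0.    ,  0.    ,  1.    ]])}
{'clock': 0.1, 'joint_pos': array([1.261 , 0.2414, 0.0039, 1.3352, 0.    , 1.5708]), 'joint_vel': array([ 0.0011, -0.0007,  0.0023, -0.0005,  0.0019,  0.0004]), 'tau': array([  0.0023, -37.3138,  25.3011,   0.0109,   0.0002,  -0.    ]), 'eef_pos': array([0.1523, 0.4757, 0.2305]), 'tool_rot': array([ 0.1543,  0.988 , -0.0009, -0.0001]), 'ft_force': array([-0.2017,  0.1934, -0.0167]), 'ft_torque': array([ 0.0137,  0.0095, -0.0119]), 'grasp_force': 0.0, 'grip_width': 0.08526766129957265}
```

View pics/top0.png

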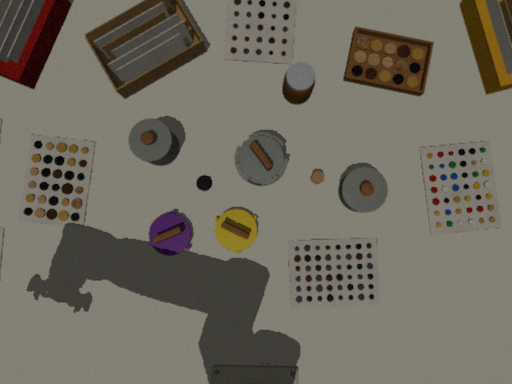

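View pics/side0.png

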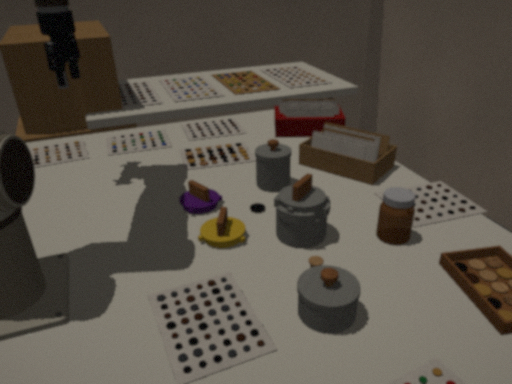

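The wanted lid is the grey one with the bar at top (262,156). It could be mistaken for the purple bar lid (169,234), the yellow bar lid (237,230), or the knobbed tins at (151,140) and (364,189). I'm checking the choice in a close crop.

```bash
cat > h.py <<'E'
from workcell import bot
import cv2,numpy as np
np.set_printoptions(precision=4,suppress=True)
def ray(info,px):
    px=np.atleast_2d(px).astype(float)
    f=192/np.tan(np.radians(info["vertical_fov"]/2))
    d=np.c_[(px[:,0]-info["cx"])/f,-(px[:,1]-info["cy"])/f,-np.ones(len(px))]
    P=np.array(info["pose"]); return P[:3,3],d@P[:3,:3].T
def onz(info,px,z):
    o,d=ray(info,px); return o+d*((z-o[2])/d[:,2:3])
def proj(info,p):
    P=np.array(info["pose"]); c=(np.atleast_2d(p)-P[:3,3])@P[:3,:3]
    f=192/np.tan(np.radians(info["vertical_fov"]/2))
    return np.c_[info["cx"]+f*c[:,0]/-c[:,2],info["cy"]-f*c[:,1]/-c[:,2]]
E
python3 - <<'E'
from h import *
i=bot.camera_info("top")
im=cv2.imread("pics/top0.png")
c=im[115:205,215:315]; c=cv2.resize(c,None,fx=6,fy=6,interpolation=cv2.INTER_CUBIC)
cv2.imwrite("pics/crop.png",cv2.convertScaleAbs(c,alpha=1.6))
hsv=cv2.cvtColor(im,cv2.COLOR_BGR2HSV)
m=cv2.inRange(hsv,(3,90,30),(22,255,255))
n,l,s,ce=cv2.connectedComponentsWithStats(m)
for k in range(1,n):
    if s[k,4]>60 : print(s[k],ce[k])
def bar(k):
    p=np.argwhere(l==k)[:,::-1]
    w=onz(i,p,0.128)[:,:2]; r=cv2.minAreaRect(w.astype(np.float32)*1000); u=np.linalg.svd(w-w.mean(0))[2][0]
    return w.mean(0),r,np.degrees(np.arctan2(u[1],u[0]))
k=l[156,262];print(bar(k) if k else None)
for px in [(151,140),(364,189)]: print(onz(i,[px],.09))
E
```

```text
[  85    0  121   98 3500] [144.4857  44.1786]
[ 460    0   52   94 2517] [485.3639  45.7453]
[498   0  14  42 287] [507.0348  13.8188]
[ 344   27   89   68 4168] [388.1651  60.2639]
[283  76  31  28 348] [295.4023  93.8822]
[140 131  15  14 151] [147.2318 137.4834]
[250 141  23  29 240] [260.6333 155.0542]
[ 56 142  11  11  84] [ 60.9048 146.8571]
[ 32 154   9   8  61] [ 35.8525 157.541 ]
[311 171  13  13 129] [317.1628 176.6434]
[ 62 183  11  11  86] [ 66.8605 188.3023]
[360 182  14  13 138] [366.7754 188.2609]
[ 72 198  10  11  82] [ 76.5122 202.9268]
[ 35 208  10  10  71] [ 39.5211 212.4366]
[ 47 209  10  10  77] [ 51.3766 213.7273]
[ 58 211  11  10  81] [ 62.7037 215.2469]
[221 220  29  19 213] [234.9812 229.6573]
[153 227  30  16 196] [166.9541 234.2143]
(array([ 0.5481, -0.0069]), ((547.988525390625, -7.2839813232421875), (63.67702865600586, 15.881668090820312), 38.651615142822266), np.float64(-143.08848488920822))
[[0.5818 0.2223 0.09  ]]
[[ 0.4868 -0.2209  0.09  ]]
```

View pics/crop.png

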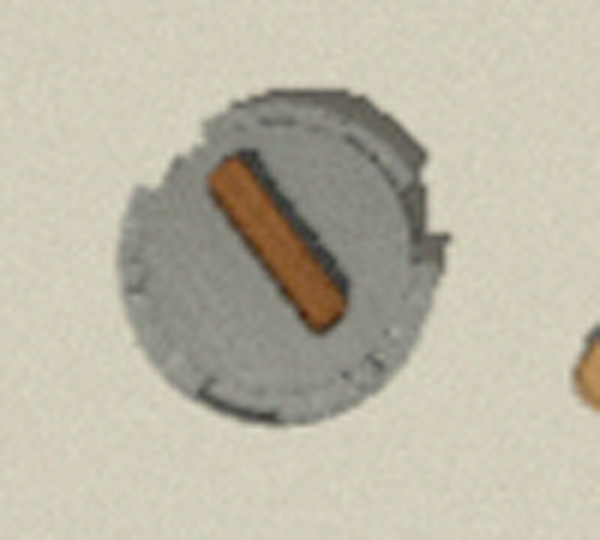

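The crop confirms grey disc and brown bar, running from crop (225,170) to (325,315), about 37.5° in world. Notches show at crop (175,165), (430,210) and (240,405), about 47°, 167° and 287°. Lug marks are near (135,280) and (370,370), so the lid is about 50° anticlockwise of a fit. I'll move above it and then refine.

Call:
{"method": "step_arm", "body": {
  "targets": "1 0.079 -0.097 0 0 0 0.07;1 0.158 -0.193 0 0 0 0.14;1 0.238 -0.29 0 0 0 0.21;1 0.317 -0.386 0 0 0 0.28;1 0.396 -0.483 0 0 0 0.35;1 0.475 -0.58 0 0 0 0.42;1 0.554 -0.676 0 0 0 0.49;1 0.634 -0.773 0 0 0 0.55;1 0.713 -0.87 0 0 0 0.6;1 0.792 -0.966 0 0 0 0.6"
}}

```text
clock: 0.93
eef_pos: [0.4172, 0.152, 0.2311]
tool_rot: [-0.081, 0.997, 0.0, -0.0]
ft_force: [0.1, 0.1, 0.6]
grip_width: 0.0853
grasp_force: 0.0
```

```bash
python3 - <<'E'
from h import *
i=bot.camera_info("top"); im=cv2.imread("pics/top0.png",0)
a=np.arange(0,360,3)
for c in [(.547,-.008),(.549,-.006)]:
  for r in (.050,.054):
    p=np.c_[c[0]+r*np.cos(np.radians(a)),c[1]+r*np.sin(np.radians(a)),0*a+.08]
    q=proj(i,p).astype(np.float32)
    v=cv2.remap(im,q[:,:1],q[:,1:],1).ravel(); print(c,r);print(' '.join(f"{x}:{y}" for x,y in zip(a,v)))
o=bot.get_obs();print(o["clock"],o["eef_pos"],o["tool_rot"],o["joint_pos"])
E
```

```text
(0.547, -0.008) 0.05
0:76 3:76 6:74 9:80 12:84 15:77 18:78 21:83 24:81 27:82 30:85 33:90 36:86 39:92 42:88 45:77 48:79 51:78 54:89 57:91 60:86 63:83 66:86 69:83 72:84 75:84 78:80 81:84 84:82 87:79 90:83 93:85 96:81 99:72 102:83 105:92 108:88 111:87 114:88 117:90 120:90 123:89 126:88 129:89 132:97 135:95 138:90 141:92 144:89 147:76 150:63 153:78 156:77 159:77 162:77 165:80 168:77 171:77 174:77 177:74 180:78 183:91 186:91 189:90 192:88 195:95 198:93 201:90 204:89 207:88 210:93 213:84 216:81 219:89 222:79 225:67 228:80 231:88 234:90 237:86 240:88 243:89 246:87 249:87 252:86 255:88 258:92 261:90 264:87 267:86 270:85 273:71 276:63 279:64 282:56 285:52 288:56 291:56 294:54 297:56 300:56 303:63 306:71 309:64 312:67 315:70 318:70 321:61 324:72 327:69 330:70 333:69 336:78 339:81 342:79 345:77 348:74 351:80 354:81 357:73
(0.547, -0.008) 0.054
0:80 3:80 6:79 9:79 12:85 15:87 18:84 21:86 24:83 27:85 30:94 33:119 36:123 39:124 42:118 45:109 48:117 51:123 54:126 57:124 60:101 63:87 66:85 69:84 72:90 75:97 78:88 81:88 84:86 87:86 90:86 93:91 96:90 99:81 102:90 105:92 108:93 111:91 114:93 117:93 120
[... 1652 characters left out ...]
:100 111:98 114:98 117:100 120:97 123:96 126:95 129:89 132:91 135:96 138:91 141:89 144:89 147:88 150:78 153:60 156:60 159:53 162:56 165:56 168:51 171:53 174:57 177:49 180:49 183:75 186:87 189:86 192:87 195:89 198:90 201:90 204:86 207:87 210:90 213:89 216:77 219:86 222:81 225:75 228:84 231:89 234:88 237:88 240:88 243:92 246:86 249:88 252:87 255:92 258:89 261:88 264:87 267:84 270:75 273:64 276:62 279:62 282:78 285:73 288:62 291:62 294:60 297:61 300:60 303:82 306:84 309:83 312:86 315:87 318:85 321:84 324:82 327:85 330:83 333:80 336:79 339:82 342:80 345:86 348:84 351:87 354:84 357:84
0.9333 [0.4172 0.152  0.2311] [-0.0813  0.9967  0.     -0.0002] [ 0.3493  0.1302 -0.1321  1.3087  0.0001  0.1866]
```

Call:
{"method": "step_arm", "body": {
  "targets": "1 0.04 -0.05 0 0 0 0.1;1 0.08 -0.1 0 0 0 0.2;1 0.12 -0.15 0 0 0 0.3;1 0.16 -0.2 0 0 0 0.4;1 0.2 -0.25 0 0 0 0.5;1 0.24 -0.3 0 0 0 0.6;1 0.262 -0.318 0 0 0 0.638;1 0.262 -0.318 0 0 0 0.638;1 0.262 -0.318 0 0 0 0.638;1 0.262 -0.318 0 0 0 0.638"
}}

```text
clock: 1.77
eef_pos: [0.5467, -0.0045, 0.2308]
tool_rot: [-0.325, 0.946, 0.0, -0.001]
ft_force: [-0.2, -0.5, 0.5]
grip_width: 0.0854
grasp_force: 0.0
```

```bash
cat > w.py <<'E'
from h import *
import sys
o=bot.get_obs(); i=bot.camera_info("wrist"); im=bot.camera("wrist")[:,:,::-1]
cv2.imwrite(f"pics/{sys.argv[1]}.png",im); z=float(sys.argv[2])
print(o["clock"],o["eef_pos"],o["tool_rot"],o["joint_pos"]); print(i["pose"])
m=cv2.inRange(cv2.cvtColor(np.ascontiguousarray(im),cv2.COLOR_BGR2HSV),(3,90,30),(22,255,255))
n,l,s,ce=cv2.connectedComponentsWithStats(m)
for k in range(1,n):
    if s[k,4]>300:
        w=onz(i,np.argwhere(l==k)[:,::-1],z)[:,:2]; r=cv2.minAreaRect(w.astype(np.float32)*1000)
        u=np.linalg.svd(w-w.mean(0),full_matrices=False)[2][0]
        print(s[k],ce[k],w.mean(0),r,np.degrees(np.arctan2(u[1],u[0])))
E
python3 w.py w1 0.128
```

```text
1.7667 [ 0.5467 -0.0045  0.2308] [-0.3251  0.9457  0.0005 -0.0008] [-0.0085  0.3355  0.1332  1.3702  0.0004 -0.6708]
[[-0.6157 -0.7515 -0.2368  0.4864]
 [ 0.7879 -0.5868 -0.1865 -0.052 ]
 [ 0.0012 -0.3015  0.9535  0.3733]
 [ 0.      0.      0.      1.    ]]
[ 354   59   42   60 1401] [374.6945  89.2377] [0.4198 0.0197] ((420.3531188964844, 20.873493194580078), (49.57090377807617, 20.347806930541992), 63.441619873046875) 66.65167352073306
[171  63  28  27 586] [184.3515  76.4932] [ 0.5074 -0.1085] ((507.0805358886719, -108.50314331054688), (19.35420036315918, 21.811023712158203), 32.835601806640625) 109.22348291255683
[   0  136   60  109 3213] [ 19.1615 191.0034] [ 0.6814 -0.1727] ((683.6536254882812, -162.0392608642578), (107.07229614257812, 51.61848068237305), 22.767953872680664) 16.297533754939607
[ 246  148   15   72 1051] [252.9762 183.5119] [ 0.5447 -0.0094] ((545.2564086914062, -8.71435546875), (66.96601867675781, 13.098976135253906), 37.39760208129883) 37.418631076005774
[436 149  69  26 783] [470.189  161.8697] [0.4106 0.1293] ((410.82098388671875, 128.9903564453125), (10.115067481994629, 63.35127639770508), 24.4053955078125) 114.17647547459566
[  89  199   71   65 2000] [132.8555 222.4885] [ 0.6445 -0.0754] ((649.1993408203125, -75.42330932617188), (52.70438766479492, 61.44757843017578), 81.44387817382812) 98.91800662220884
```

View pics/w1.png

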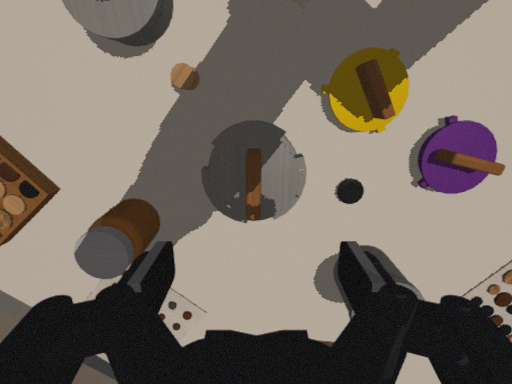

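The wrist view shows the bar at (253,184) at 37.4°, about 3 mm from the tool in y, with nothing near the fingers. Next I descend and look before closing.

Call:
{"method": "step_arm", "body": {
  "targets": "0.6 0 -0.006 -0.06 0 0 0;0.2 0 -0.006 -0.12 0 0 0;0 0 -0.006 -0.18 0 0 0;0 0 -0.006 -0.23 0 0 0;0 0 -0.006 -0.262 0 0 0;0 0 -0.006 -0.262 0 0 0;0 0 -0.006 -0.262 0 0 0"
}}

```text
clock: 2.4
eef_pos: [0.5464, -0.007, 0.1]
tool_rot: [-0.326, 0.945, 0.0, -0.001]
ft_force: [-0.2, -0.5, 2.4]
grip_width: 0.0427
grasp_force: 0.0
```

```bash
python3 w.py w2 0.128
```

```text
2.4 [ 0.5464 -0.007   0.1   ] [-0.3259  0.9454  0.0004 -0.001 ] [-0.0129  0.4231 -0.0911  1.0587  0.0001 -0.6769]
[[-0.617  -0.7507 -0.2362  0.4862]
 [ 0.787  -0.5881 -0.1867 -0.0546]
 [ 0.0013 -0.301   0.9536  0.2426]
 [ 0.      0.      0.      1.    ]]
[ 419   32   72  103 4896] [455.7612  84.3135] [0.4348 0.002 ] ((435.68243408203125, 3.3622093200683594), (40.014034271240234, 18.273290634155273), 64.99092864990234) 69.20460206579428
[ 119   41   51   45 1728] [143.6713  64.2303] [ 0.5018 -0.0952] ((501.4951171875, -95.20767211914062), (14.54759693145752, 18.59873390197754), 30.33984375) 111.07349965235264
[ 240  190   31  137 3834] [254.3858 257.1069] [ 0.5413 -0.0121] ((543.233154296875, -10.532119750976562), (71.57252502441406, 13.379584312438965), 37.123695373535156) 37.34904356677268
[   0  246  119   85 5657] [ 62.3104 285.2381] [ 0.609  -0.0751] ((611.6710815429688, -75.84358978271484), (29.675203323364258, 62.76797866821289), 77.2078628540039) -20.635383058359626
```

View pics/w2.png

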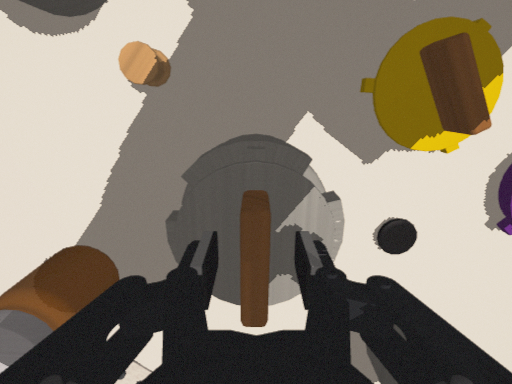

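The bar (col 254) sits midway between the fingers (216 and 296), so I'm closing.

Call:
{"method": "step_arm", "body": {
  "targets": "-0.5 0 0 0 0 0 0;-0.6 0 0 0 0 0 0;-0.7 0 0 0 0 0 0;-1 0 0 0 0 0 0;-1 0 0 0 0 0 0;-1 0 0 0 0 0 0;-1 0 0 0 0 0 0"
}}

```text
clock: 3.03
eef_pos: [0.5488, -0.0078, 0.1022]
tool_rot: [-0.325, 0.946, -0.0, 0.002]
ft_force: [-1.2, 2.3, 7.1]
grip_width: 0.0128
grasp_force: 58.9
```

Call:
{"method": "step_arm", "body": {
  "targets": "-1 0 0 0 0 0 -0.1;-1 0 0 0 0 0 -0.2;-1 0 0 0 0 0 -0.3;-1 0 0 0 0 0 -0.4;-1 0 0 0 0 0 -0.5;-1 0 0 0 0 0 -0.6;-1 0 0 0 0 0 -0.7;-1 0 0 0 0 0 -0.8;-1 0 0 0 0 0 -0.9;-1 0 0 0 0 0 -1"
}}

```text
clock: 3.87
eef_pos: [0.5491, -0.0084, 0.102]
tool_rot: [0.063, 0.998, -0.0, 0.002]
ft_force: [0.9, -0.5, -0.4]
grip_width: 0.0131
grasp_force: 58.4
```

Call:
{"method": "step_arm", "body": {
  "targets": "-1 0 0 0 0 0 -0.1;-1 0 0 0 0 0 -0.12;-1 0 0 0 0 0 -0.12;-1 0 0 0 0 0 -0.12"
}}

```text
clock: 4.2
eef_pos: [0.5474, -0.0081, 0.1001]
tool_rot: [0.108, 0.994, -0.0, -0.0]
ft_force: [-0.2, 0.2, -1.4]
grip_width: 0.013
grasp_force: 58.4
```

```bash
python3 w.py w3 0.128; python3 - <<'E'
from h import *
s=bot.camera("side")[150:260,240:370,::-1]; w=cv2.imread("pics/w3.png")
s=cv2.resize(s,None,fx=3,fy=3,interpolation=2); w=w[:330,:]; w=cv2.resize(w,(400,330))
cv2.imwrite("pics/c3.png",cv2.convertScaleAbs(np.hstack([s,w]),alpha=1.4))
E
```

```text
4.2 [ 0.5474 -0.0081  0.1001] [ 0.1076  0.9942 -0.     -0.0002] [-0.0147  0.4237 -0.09    1.0576 -0.0001  0.2009]
[[ 0.213  -0.9314 -0.2952  0.4723]
 [ 0.977   0.2031  0.0643  0.0086]
 [ 0.     -0.3021  0.9533  0.2426]
 [ 0.      0.      0.      1.    ]]
[  76  173   51   41 1418] [100.7652 192.5832] [ 0.495  -0.0641] ((495.4233093261719, -63.783050537109375), (14.381803512573242, 23.29904556274414), 12.02446460723877) -72.63585456097725
[ 241  186   31  135 3749] [256.0237 252.8928] [ 0.5383 -0.0057] ((540.2210693359375, -6.16627311706543), (13.632527351379395, 69.64460754394531), 77.6518325805664) -12.48793971932308
[ 470  323   42   53 1148] [497.2692 348.6594] [0.6187 0.1044] ((621.4200439453125, 101.14344787597656), (35.76328659057617, 20.458585739135742), 2.9317424297332764) 14.629590892836354
```

View pics/c3.png

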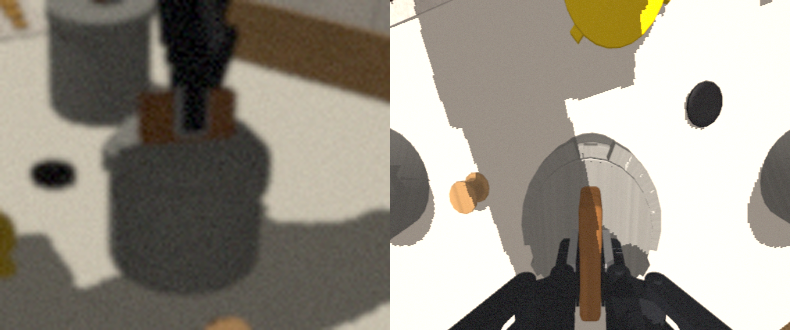

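The bar is at -12.5°, and the lug at the near edge (595,150 in the right pane) looks centred in its notch (578–612). I'm lowering 9 mm while gripping.

Call:
{"method": "step_arm", "body": {
  "targets": "-1 0 0 -0.005 0 0 0;-1 0 0 -0.01 0 0 0;-1 0 0 -0.014 0 0 0;-1 0 0 -0.018 0 0 0;-1 0 0 -0.018 0 0 0;-1 0 0 -0.018 0 0 0"
}}

```text
clock: 4.8
eef_pos: [0.5474, -0.008, 0.0932]
tool_rot: [0.108, 0.994, 0.0, 0.0]
ft_force: [-6.0, -0.0, 11.4]
grip_width: 0.013
grasp_force: 60.2
```

A 9 mm drop from contact at 0.102 to 0.093, with the force rising, means it is home. Releasing and lifting.

Call:
{"method": "step_arm", "body": {
  "targets": "-1 0 0 0.004 0 0 0;-0.5 0 0 0.004 0 0 0;-0.2 0 0 0.004 0 0 0;0 0 0 0.004 0 0 0;0 0 0 0.004 0 0 0;0 0 0 0.05 0 0 0;0 0 0 0.11 0 0 0;0 0 0 0.18 0 0 0;0 0 0 0.26 0 0 0;0 0 0 0.26 0 0 0"
}}

```text
clock: 5.63
eef_pos: [0.5518, -0.0081, 0.2296]
tool_rot: [0.108, 0.994, 0.001, 0.007]
ft_force: [0.6, 0.2, 0.3]
grip_width: 0.0427
grasp_force: 0.0
```

```bash
python3 w.py w4 0.119; python3 - <<'E'
from h import *
s=bot.camera("side")[150:260,240:370,::-1]; w=cv2.imread("pics/w4.png")[80:300,130:390]
s=cv2.resize(s,None,fx=3,fy=3,interpolation=2); w=cv2.resize(w,(390,330))
cv2.imwrite("pics/c4.png",cv2.convertScaleAbs(np.hstack([s,w]),alpha=1.4))
E
```

```text
5.6333 [ 0.5518 -0.0081  0.2296] [0.1083 0.9941 0.0007 0.0071] [-0.0147  0.3333  0.1269  1.3502 -0.      0.2025]
[[ 0.2144 -0.9265 -0.3092  0.4747]
 [ 0.9767  0.2044  0.0649  0.0088]
 [ 0.003  -0.3159  0.9488  0.371 ]
 [ 0.      0.      0.      1.    ]]
[ 243    0   65   26 1234] [277.5421   9.9919] [0.4171 0.0393] ((415.30828857421875, 37.27471160888672), (49.80434799194336, 16.409223556518555), 65.61736297607422) 71.13158115351854
[248 141  15  70 983] [254.708  175.6307] [ 0.5436 -0.0068] ((544.4677124023438, -6.600910186767578), (13.144137382507324, 66.19601440429688), 77.10984802246094) -12.92682134070588
[138 143  29  25 534] [152.2809 155.1742] [ 0.5047 -0.0927] ((504.80841064453125, -92.79524993896484), (19.458772659301758, 27.211105346679688), 16.907724380493164) -73.3113395637159
[ 21 147  34  26 686] [ 37.1108 159.1968] [ 0.4859 -0.1955] ((486.37213134765625, -195.07540893554688), (30.403167724609375, 23.013221740722656), 77.58946990966797) -88.20988072503951
[484 146  28  31 653] [499.7136 160.8714] [0.5777 0.2141] ((579.277099609375, 212.26998901367188), (29.249198913574
[... 273 characters left out ...]
 [233.0704 279.4171] [ 0.6488 -0.0533] ((654.0570068359375, -53.282981872558594), (44.0111083984375, 65.58863067626953), 65.11469268798828) 0.2268064344081679
[ 44 302  47  32 717] [ 62.2441 313.4979] [ 0.6508 -0.2466] ((648.42236328125, -246.1231689453125), (23.744808197021484, 67.57633972167969), 27.760272979736328) -67.13930409863123
[474 320  38  30 412] [494.4636 335.2039] [0.7855 0.2187] ((785.2462158203125, 219.54017639160156), (15.793148040771484, 46.6982307434082), 31.935195922851562) -56.05224418264815
[124 331  40  41 879] [148.6689 354.9488] [ 0.7281 -0.174 ] ((730.1621704101562, -171.43231201171875), (30.620718002319336, 78.87242126464844), 41.525115966796875) -45.41358267396809
```

View pics/c4.png

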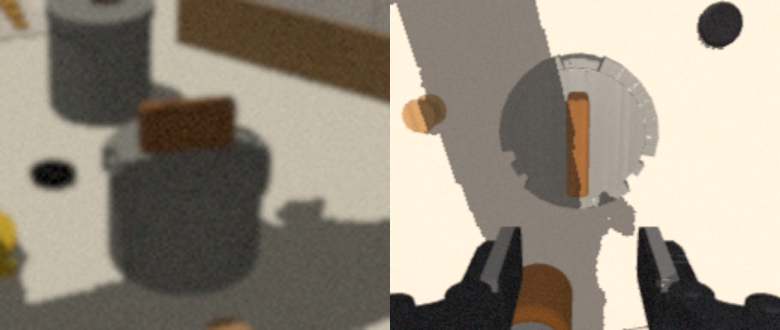

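The tin is upright, the bar has been released, and the lugs sit in the notches. I'm checking the drop height numerically from the side camera.

```bash
python3 - <<'E'
from h import *
i=bot.camera_info("side")
new=bot.camera("side")[:,:,::-1]
for im,a,h in ((cv2.imread("pics/side0.png"),37.4,.089),(new,-12.8,.080)):
    m=cv2.inRange(cv2.cvtColor(np.ascontiguousarray(im),cv2.COLOR_BGR2HSV),(0,90,20),(22,255,255))
    n,l,s,ce=cv2.connectedComponentsWithStats(m[165:215,275:335]); k=1+s[1:,4].argmax(); b=s[k]+[275,165,0,0,0]
    print("seen rows",b[1],b[1]+b[3],"cols",b[0],b[0]+b[2])
    R=np.radians(a);u=np.array([np.cos(R),np.sin(R)]);v=np.array([-u[1],u[0]])
    for hh in (.080,.089):
        q=proj(i,[np.r_[np.array([.547,-.008])+s1*.032*u+s2*.007*v,hh+z] for s1 in(-1,1) for s2 in(-1,1) for z in (.008,.039)])
        print(hh,q.min(0),q.max(0))
E
```

```text
seen rows 174 201 cols 293 312
0.08 [291.5998 176.9923] [313.2692 206.0001]
0.089 [291.6889 172.9432] [313.4677 201.9198]
seen rows 183 201 cols 286 318
0.08 [285.7756 181.2356] [319.8123 201.1553]
0.089 [285.8322 177.1276] [320.051  197.1316]
```

The start view fits a 0.089 lid height (rows 174–201) and the current view fits 0.080 (rows 183–201), so the lid is fully home. Handing in.

```bash
python3 -c "
from workcell import bot
print(bot.job_done())"
```

```text
the job is handed in; nothing more can be done
None
```

The bar-handled lid was turned about 50° clockwise, dropped 9 mm into its notches and released. The side camera puts it fully home, the tin is still standing upright, the arm never went near the two knobbed tins, and I handed the job in at about 6 s.

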